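Make up a hammer kit and a chisel kit for re-handling

ROBOT

A 6-joint arm with a two-finger parallel gripper is mounted at the origin on the work surface. World frame = base frame: x ahead of the robot, y to its left, z up, the work surface at z = 0. Lengths are in m, angles in rad, forces in N, time in s.
With the tool pointing down it reaches from about 0.425 to 0.95 m from the base axis. Payload 3.5 kg.
Tool frame: the origin (TCP) lies midway between the tips of the shut fingers; the grasp point (between the pads) lies 19 mm behind it (ctrl.pinch_z is the distance from the TCP to the grasp point, in m); z points along the fingers, y is the line along which they close (so a half turn about z gives the same grasp; the last joint's range is limited). The gripper opens to 85 mm and grips with 20 to 120 N. Pads are 22 mm wide; open, the fingers measure 114 mm over their backs; the gripper's body (76 mm by 85 mm) begins 54 mm behind the grasp point. The pads swing forward as they close: fully open they stand 13 mm farther back than shut.
Start: joints at [-1.33, 0.286, 1.577, -0, 1.279, -0.15], TCP at [0.257, -0.624, 0.231] pointing down, gripper open.
Joint ranges: [-2.77, 2.77], [-0.9, 2.22], [0.21, 2.48], [-1.53, 4.67], [0.24, 2.81], [-2.84, 2.84]. Speed limits (rad/s): [2.79, 2.79, 3.14, 3.14, 3.14, 3.14].

INTERFACE

Orientations are given as a unit quaternion [x, y, z, w].
In Python, from plant import get_state, viewer, sign_off, ctrl gives the robot as it stands. The module is installed in compiled form; this text tells all that it offers.
- The arm moves only by the shell command python3 -m handwheel 'ROWS' [FORCE]. ROWS is JSON, a list that holds one entry, the list of rows, each a list of 5 numbers: the finger opening in m, from 0 to 0.0854, then the shift along the tool's x, y, z in m, then the turn about the tool's z in degrees. In form: [[[claw, x, y, z, spin], ...]]. A call has 1 to 12 rows; each row shifts and turns the commanded pose from where the row before left it, along the tool's axes as they then stand; what a row does not reach is not made up. A row lasts 1/12 s, in which the tool goes at most 41.7 mm and 7.16 degrees, less where a joint would pass 70% of its speed; a pose out of reach is approached as far as the arm can. A call is refused whole if a number of a shift passes 0.0417 or a number of a turn 7.16, either way. A call with a gripper value outside its range is refused whole. The fingers move at their own pace and stop on an object; FORCE is the grip in N (left out, the last holds). Time passes only in rows, so rows that do not move let the fingers close. It gives the time, the measured TCP pose, the force, the opening and the grip force at its end, in the units of the state.
- get_state(): the state, without advancing time (a new reading comes with each control period).
- viewer.read_camera(name): name is "scene" or "top" or "wrist"; returns the picture (384x512x3 uint8, blue, green, red); there is no depth.
- viewer.camera_params(name): a dict with "fov_y" (degrees; the focal length in pixels is half the picture's height over the tangent of half this angle, whatever the lens; pixels are square), "cx", "cy" (the principal point, pixels), "k1" (the pictures are not rectified: a ray, as slopes to the right and down, at radius r is drawn at 1 + k1 r^2 times it, then the intrinsics apply), "xyz" and "attitude" of the camera in the world; the wrist camera has in their place "hand_eye" (4x4, takes a point from camera to tool coordinates, whose origin is the TCP and whose axes are the flange's). Camera axes: x right, y up, looking along -z (the intrinsics and any distortion apply to the point x, -y, -z); pixel columns grow to the right and rows downward; lengths in m; the calibration is good to about 2 mm. A picture is of the moment at which its call begins: read the wrist's pose just before it. camera_params takes no time and is no camera call.
- sign_off(): hands the job in; it is judged then, once.
Trained networks look in the newest picture that a camera, given by its name, has taken for a name from the list of things; names that differ only in an ending like _2 or _b are one class to them, and where a whole thing is asked for, a point or a joint stands for the part that bears it (a point fixed in the world has none). Each returns a list of dicts, best first, with "confidence" (0 to 1); they miss things now and then, are a little off and sometimes report something else, mostly with a low value. They report only what shows in the picture. A call takes as long as a camera call.
- viewer.look_for(camera, name): "extent" ([left, top, width, height] as shares, 0 to 1, of the picture: columns of its width, rows of its height, round what is visible of it).
- viewer.outline_of(camera, name): "mask" (384x512 bool, what is visible of it) and "extent" ([left, top, width, height] as shares, 0 to 1, of the picture: columns of its width, rows of its height, round what is visible of it).
- viewer.pinpoint(camera, name): "xy" ([column, row] as shares, 0 to 1, of the picture: columns of its width, rows of its height: a listed point, or the origin of a listed thing).
The state is a dict: "time": time; "qpos": joint angles; "dq": joint speeds; "joint_efforts": joint torques, N m; "eef_pos": TCP position; "tcp_rot": TCP orientation; "contact_force": force on the tool from outside, world axes, zero at the start; "wrist_torque": the same for the moment, N m; "opening": opening from 0.0 (shut) to 1.0 (fully open); "finger_force": force on a finger pad.
Only numpy, scipy, OpenCV 4.12 (cv2) and the standard library are available. Lean on these libraries where they do the work, as an engineer would, in place of code of your own. Each camera call takes 0.05 s, during which the arm holds its last target. There are 200 camera calls.

TASK

Make up the two re-handling kits from the parts on the bench. The hammer kit goes in the square three-bay tray: the hammer head in the long bay, the oak wedge in one small bay and the slim ring wedge in the other; the chisel kit goes in the narrow two-bay tray: the chisel handle in the long bay and the broad ferrule in the small one. Every part ends flat on the floor of its bay, the same way up as it lies now, clear of the walls' tops, and the stubby file handle, the wax tin and the block plane stay where they are.

Things in the scene. Friction and masses are not known exactly. Their poses are not given: they have to be found in the camera images.
- hammer_head_center (a point): Bare steel cross-peen hammer head (no shaft) lying on the bench with its eye upward, 100 mm long, 28 mm wide, 28 mm high, 0.35 kg. The point is its centre, 14 mm above its underside. x runs along its length (round striking face at -50 mm, thin peen at +50 mm), y across, z up. The middle 34 mm of its length is a square block with flat, parallel sides 28 mm apart.
- oak_wedge_center (a point): Mid-brown oak wedge for a hammer eye, lying on its flat base: 46 mm long, 24 mm wide with flat parallel sides, 34 mm high at its thick end (-x) sloping down to 16 mm at its thin end (+x). The point is its centre, 12 mm above its base (the wedge is 25 mm high there). x along its length, y across, z up. About 35 g.
- ring_wedge_center (a point): Ring wedge for a hammer eye: the slim one of the two plain steel tubes standing on end, 22 mm outside diameter, 15 mm bore, 30 mm high, about 40 g. The point is its centre, 15 mm above its lower end; z along the tube.
- chisel_handle_center (a point): Dark brown wooden chisel handle lying on the bench, 120 mm long: a squared body 94 mm long with rounded edges, 27 mm wide and 27 mm high (x from -60 to +34 mm), then a round nose 19 mm thick (x from +34 to +60 mm). The point is mid-length and 13.5 mm above its underside. x along its length toward the nose, y across, z up. About 80 g.
- ferrule_center (a point): Chisel ferrule: the broad one of the two plain steel tubes standing on end, 40 mm outside diameter, 33 mm bore, 30 mm high, about 60 g. The point is its centre, 15 mm above its lower end; z along the tube.
- square_tray: Hammer kit tray: the nearly square shallow wooden tray with three bays, fixed to the bench; 162 mm (its x) by 138 mm (its y). Origin: centre of its underside on the bench, z up. Floor 5 mm thick, so things rest 5 mm above the bench; outer walls and dividers 6 mm thick, their tops 12 mm above the bench. The long bay is centred at (0, +33) mm, 150 mm (x) by 60 mm (y) inside. The two small bays are centred at (-39, -33) and (+39, -33) mm, each 72 mm (x) by 60 mm (y) inside.
- narrow_tray: Chisel kit tray: the long narrow shallow wooden tray with two bays, fixed to the bench; 228 mm (its x) by 72 mm (its y). Origin: centre of its underside on the bench, z up. Floor 5 mm thick; walls and divider 6 mm thick, tops 12 mm above the bench. The long bay is centred at (-33, 0) mm, 150 mm (x) by 60 mm (y) inside; the small bay is centred at (+78, 0) mm, 60 by 60 mm inside.
- stub_handle_center (a point): Bystander, to be left alone: stubby turned dark wooden file handle standing on end, 36 mm across, 55 mm high. The point is its centre, 27.5 mm up.
- wax_tin: Bystander, to be left alone: round grey tin, 52 mm across, 45 mm high. Origin: centre of its underside.
- block_plane: Bystander, to be left alone: steel block plane lying on its sole, 150 mm long (x), 46 mm wide (y), 63 mm high. Origin: centre of its sole.

How it is judged:
By the outcome, as a careful person would: the job done as asked, in the order asked, and still so for the second after the job is handed in, with the robot touching nothing.
It also fails if it takes over 120 s, if anything falls off the work surface, if the arm or the gripper's body presses on something with over 40 N, if the wrist force passes 120 N, or if a joint passes its speed limit or range.

## Working session

There is one attempt and no reset: what is moved stays moved. The work goes in short steps, Python scripts to look and compute and a shell command to move; the robot and the scene stay as the last step left them, time stands still between calls to the robot, and variables do not carry over. Pictures are saved under pics/ and viewed, at most 20 in all, crops included, and the job is handed in when it is done.

```bash
mkdir -p pics
cat > h.py <<'E'
import numpy as np, cv2
from scipy.spatial.transform import Rotation as R
from plant import get_state, viewer, ctrl
def cam(name):
    p=viewer.camera_params(name); f=192/np.tan(np.radians(p['fov_y'])/2)
    return p,f
def pose(name):
    p,f=cam(name)
    if 'hand_eye' in p:
        s=get_state(); T=np.eye(4); T[:3,:3]=R.from_quat(s['tcp_rot']).as_matrix(); T[:3,3]=s['eef_pos']
        return T@np.array(p['hand_eye'])
    T=np.eye(4); a=np.array(p['attitude'])
    T[:3,:3]=a if a.shape==(3,3) else R.from_quat(a).as_matrix(); T[:3,3]=p['xyz']; return T
def ray(name,uv,T,z):
    """pixels -> world at height z"""
    p,f=cam(name); uv=np.atleast_2d(uv).astype(float)
    d=(uv-[p['cx'],p['cy']])/f; s=d.copy()
    for _ in range(20): s=d/(1+p['k1']*(s**2).sum(1,keepdims=True))
    v=np.c_[s[:,0],-s[:,1],-np.ones(len(s))]@T[:3,:3].T
    t=(z-T[2,3])/v[:,2]; return T[:3,3]+v*t[:,None]
def proj(name,P,T):
    p,f=cam(name); c=(np.atleast_2d(P)-T[:3,3])@T[:3,:3]
    s=np.c_[c[:,0],-c[:,1]]/-c[:,2:3]; s=s*(1+p['k1']*(s**2).sum(1,keepdims=True))
    return s*f+[p['cx'],p['cy']]
E
python3 - <<'E'
from h import *
for c in ('scene','top','wrist'):
    print(c,viewer.camera_params(c)); im=viewer.read_camera(c); cv2.imwrite(f'pics/{c}0.png',im)
T=pose('top')
Z=dict(hammer_head_center=.014,oak_wedge_center=.012,ring_wedge_center=.015,chisel_handle_center=.0135,ferrule_center=.015,square_tray=0,narrow_tray=0,stub_handle_center=.0275,wax_tin=0,block_plane=0)
for n,z in Z.items():
    for r in viewer.pinpoint('top',n)[:2]:
        uv=np.array(r['xy'])*[512,384]; print(n,round(r['confidence'],2),uv.round(),ray('top',uv,T,z)[0].round(3))
print(get_state(), ctrl.pinch_z)
E
```

```text
scene {'fov_y': 50.445180447947045, 'cx': 261.90528335880504, 'cy': 198.9107590383486, 'k1': -0.14329536515345645, 'xyz': array([ 1.05016629, -0.32847827,  0.68433518]), 'attitude': array([0.32524777, 0.17584301, 0.42425097, 0.82662219])}
top {'fov_y': 49.30573434379705, 'cx': 261.9494287169791, 'cy': 194.4902257674149, 'k1': -0.08420642147465962, 'xyz': array([ 0.4235116 , -0.00117169,  1.09302728]), 'attitude': array([ 0.0436449 , -0.04376377, -0.70274244,  0.70875449])}
wrist {'fov_y': 67.23558113542065, 'cx': 252.04564967914828, 'cy': 193.81359060384503, 'k1': 0.0028122328266614004, 'hand_eye': array([[-6.34832505e-04,  9.60983078e-01,  2.76606435e-01,
         7.05363615e-02],
       [ 9.99999779e-01,  6.64386921e-04, -1.31313800e-05,
        -9.62260065e-04],
       [-1.96392732e-04,  2.76606366e-01, -9.60983288e-01,
        -1.42492549e-01],
       [ 0.00000000e+00,  0.00000000e+00,  0.00000000e+00,
         1.00000000e+00]])}
hammer_head_center 0.88 [221. 220.] [0.491 0.104 0.014]
hammer_head_center 0.42 [259. 248.] [0.42  0.007 0.014]
oak_wedge_center 0.48 [301. 154.] [ 0.66
[... 423 characters left out ...]
2999703e+00,  2.86286471e-01,  1.57668100e+00, -1.99141384e-05,
        1.27861376e+00, -1.50010209e-01]), 'dq': array([ 1.68747258e-03, -2.31659317e-04, -1.57549396e-06,  4.24300826e-04,
        9.42057524e-04, -2.30211550e-05]), 'joint_efforts': array([-4.84595148e-04, -4.05746019e+01, -2.92811072e+01, -6.96346660e-05,
        4.73631553e-04, -2.30488183e-06]), 'eef_pos': array([ 0.25714666, -0.62408922,  0.2313442 ]), 'tcp_rot': array([ 9.80968605e-01,  1.94166413e-01, -9.26594456e-06,  6.14118885e-06]), 'contact_force': array([-0.77333698,  0.83281867, -0.09661606]), 'wrist_torque': array([-0.01470425, -0.01605279,  0.00396149]), 'finger_force': 0.0, 'opening': 0.9990679500761992} 0.0187
```

View pics/top0.png

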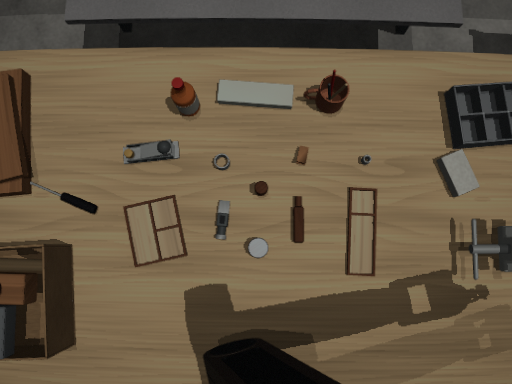

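View pics/scene0.png

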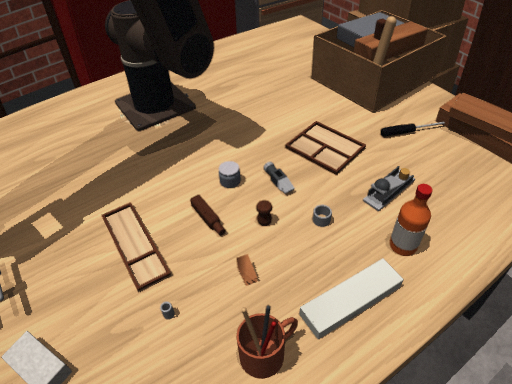

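Top view: square tray at (155,231) with the long bay on its left. The narrow tray is at (362,231), small bay up. The hammer head is at (222,220), chisel handle (298,220) with its nose up, ferrule (222,162), oak wedge (302,155) and ring wedge (365,160). The scene view agrees. Next I'll fit poses from the masks.

```bash
cat >> h.py <<'E'
H=dict(hammer_head_center=.024,oak_wedge_center=.02,ring_wedge_center=.03,chisel_handle_center=.018,ferrule_center=.03,square_tray=.011,narrow_tray=.011)
def fit(c,n,T,z=None):
    for r in viewer.outline_of(c,n)[:1]:
        ys,xs=np.nonzero(r['mask']); 
        if len(xs)<5: return
        P=ray(c,np.c_[xs,ys],T,H[n] if z is None else z)[:,:2]
        (cx,cy),(w,h),a=cv2.minAreaRect((P*1000).astype(np.float32))
        if w<h: w,h,a=h,w,a+90
        print(n,round(r['confidence'],2),'ctr',round(cx,1),round(cy,1),'mean',(P.mean(0)*1000).round(1),'LxW',round(w,1),round(h,1),'yaw',round((a+90)%180-90,1),'px',xs.mean().round(),ys.mean().round())
E
python3 - <<'E'
from h import *
viewer.read_camera('top'); T=pose('top')
for n in H: fit('top',n,T)
E
```

```text
hammer_head_center 0.76 ctr 491.3 100.4 mean [492.3 100.2] LxW 96.1 26.7 yaw -3.6 px 222.0 219.0
oak_wedge_center 0.65 ctr 662.2 -103.3 mean [ 661.6 -103.3] LxW 48.0 23.7 yaw -9.6 px 301.0 155.0
ring_wedge_center 0.25 ctr 464.9 -256.2 mean [ 463.9 -255.8] LxW 223.1 78.4 yaw -3.0 px 362.0 231.0
chisel_handle_center 0.62 ctr 494.7 -94.1 mean [491.3 -93.8] LxW 118.6 25.8 yaw -0.0 px 298.0 220.0
ferrule_center 0.46 ctr 639.9 103.8 mean [639.2 103.4] LxW 41.2 31.2 yaw 22.5 px 222.0 162.0
square_tray 0.78 ctr 462.3 277.2 mean [461.  276.5] LxW 166.4 143.7 yaw 12.8 px 155.0 231.0
narrow_tray 0.75 ctr 465.4 -261.0 mean [ 464.7 -260.1] LxW 227.2 76.7 yaw -2.4 px 362.0 231.0
```

```bash
python3 -m handwheel '[[[0.0854,0,0,0,5.6],[0.0854,0,0,0,5.6],[0.0854,0,0,0,5.6],[0.0854,0,0,0,5.6],[0.0854,0.038,0,0,0],[0.0854,0.038,0,0,0],[0.0854,0.038,-0.01,0,0],[0.0854,0.03,-0.027,0,0],[0.0854,0.02,-0.035,0,0],[0.0854,0.02,-0.035,0,0],[0.0854,0.02,-0.035,0,0],[0.0854,0.02,-0.035,0,0]]]' 60
python3 -m handwheel '[[[0.0854,0.01,-0.0395,0,0],[0.0854,0.01,-0.0395,0,0],[0.0854,0.01,-0.0395,0,0],[0.0854,0,-0.04,0,0],[0.0854,0,-0.04,0,0],[0.0854,0,-0.04,0,0],[0.0854,0,-0.04,0,0],[0.0854,0,-0.04,0,0],[0.0854,0,-0.04,0,0],[0.0854,0,-0.04,0,0],[0.0854,0,-0.04,0,0],[0.0854,0,-0.04,0,0]]]'
python3 -m handwheel '[[[0.0854,0,-0.04,0,0],[0.0854,0,-0.04,0,0],[0.0854,0,-0.04,0,0],[0.0854,0,0,0,0],[0.0854,0,0,0,0]]]'
cat >> h.py <<'E'
def see(c,out=None,names=()):
    T=pose(c); im=viewer.read_camera(c)
    if out: cv2.imwrite('pics/'+out,im)
    for n in names: fit(c,n,T)
    s=get_state(); m=R.from_quat(s['tcp_rot']).as_matrix(); print('TCP',s['eef_pos'].round(4),'yaw',np.degrees(np.arctan2(m[1,0],m[0,0])).round(2),'t',s['time'],'op',s['opening'])
    return T,im
E
python3 - <<'E'
from h import *
see('wrist','w1.png',['hammer_head_center','square_tray','ferrule_center'])
E
```

```text
time: 2.05
eef_pos: [0.482, -0.4454, 0.2313]
tcp_rot: [1.0, -0.0, 0.0, 0.0]
contact_force: [0.6, -1.0, 0.0]
opening: 0.998
finger_force: 0.0
time: 3.05
eef_pos: [0.5109, 0.0333, 0.2318]
tcp_rot: [1.0, -0.0, 0.001, 0.0]
contact_force: [0.7, 0.4, -0.4]
opening: 1.001
finger_force: 0.0
time: 3.47
eef_pos: [0.5109, 0.1534, 0.2314]
tcp_rot: [1.0, 0.002, 0.0, 0.0]
contact_force: [-0.8, -0.4, 1.1]
opening: 0.999
finger_force: 0.0
hammer_head_center 0.84 ctr 493.0 103.2 mean [495.9 102.9] LxW 101.9 31.8 yaw -2.4 px 293.0 182.0
square_tray 0.7 ctr 462.8 278.9 mean [472.1 277.8] LxW 162.9 143.2 yaw 13.2 px 158.0 196.0
ferrule_center 0.72 ctr 643.1 107.9 mean [644.3 106.1] LxW 43.7 38.9 yaw -41.8 px 297.0 50.0
TCP [0.5114 0.1503 0.2313] yaw -0.1 t 3.6667 op 1.0010386993882607
```

View pics/w1.png

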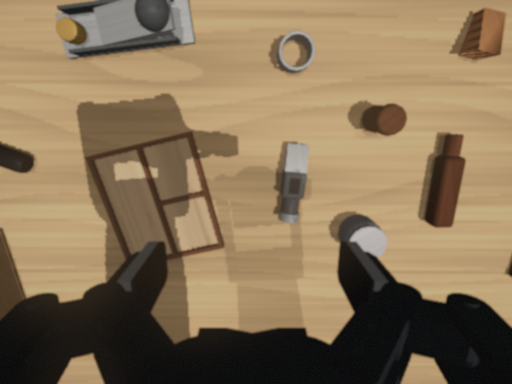

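Wrist view: the hammer head spans (295,143)–(289,220). Square tray corners show at (87,158), (191,133) and (222,244), with the fourth behind a finger. Long bay on the left.

Run:
```python
from h import *
T=pose('wrist'); im=viewer.read_camera('wrist')
P=ray('wrist',[[87,158],[191,132],[223,244]],T,.012)[:,:2]*1000
print(P.round(1), np.linalg.norm(P[1]-P[0]),np.linalg.norm(P[2]-P[1]), (P[0]+P[2])/2)
d=P[1]-P[2];print(np.degrees(np.arctan2(d[1],d[0])))
d=P[0]-P[1];print(np.degrees(np.arctan2(d[1],d[0]))-90)
for n,z in (('hammer_head_center',.014),('square_tray',0),('ferrule_center',.015)):
    r=viewer.pinpoint('wrist',n)[0]; print(n,r['confidence'],ray('wrist',np.array(r['xy'])*[512,384],T,z)[0].round(4))
cv2.imwrite('pics/c1.png',cv2.resize(im[125:275,70:330],None,fx=3,fy=3,interpolation=cv2.INTER_CUBIC))
```

```text
[[524.8 358.8]
 [556.6 226.1]
 [405.9 191.4]] 136.46202556380436 154.68297344638026 [465.37071335 275.08324741]
12.973091965905857
13.467714124499864
hammer_head_center 0.89 [0.4909 0.1012 0.014 ]
square_tray 0.76 [0.4655 0.2781 0.    ]
ferrule_center 0.68 [0.6432 0.1038 0.015 ]
```

View pics/c1.png

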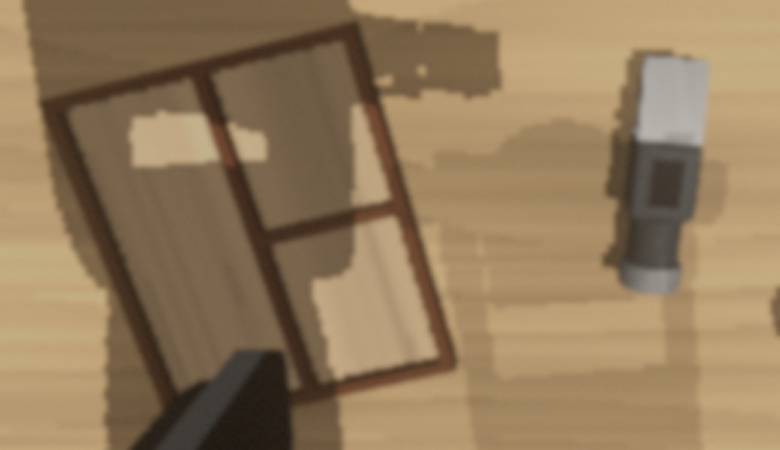

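Tray at about (463,277) mm, yaw 13°. Hammer head at about (491,102), yaw −3°. Approaching the hammer head.

```bash
python3 -m handwheel '[[[0.06,-0.02,0.024,0,0],[0.06,0,0.0245,0.02,3],[0.06,0,0,0.035,0],[0.06,0,0,0.035,0],[0.06,0,0,0.035,0],[0.06,0,0,0.02,0],[0.06,0,0,0,0],[0.06,0,0,0,0],[0.06,0,0,0,0]]]'
python3 - <<'E'
from h import *
see('wrist','w2.png',['hammer_head_center'])
E
```

```text
time: 4.62
eef_pos: [0.4927, 0.1026, 0.0881]
tcp_rot: [1.0, -0.027, 0.001, -0.0]
contact_force: [-0.1, 0.5, 0.2]
opening: 0.703
finger_force: 0.0
hammer_head_center 0.72 ctr 492.3 101.9 mean [496.  101.6] LxW 101.6 27.8 yaw -3.9 px 255.0 202.0
TCP [0.4932 0.1028 0.0888] yaw -3.02 t 4.7167 op 0.7025852981447269
```

View pics/w2.png

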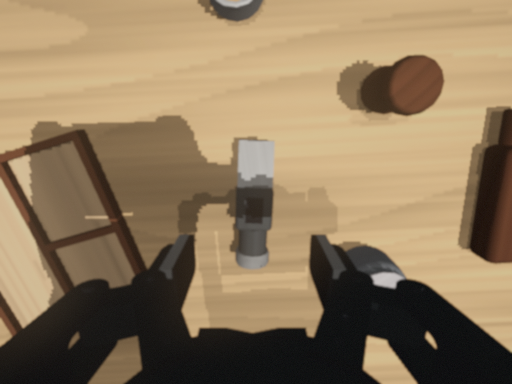

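The hammer head is centred between the fingers, eye at (254,205). Descend, grip and lift.

```bash
python3 -m handwheel '[[[0.06,-0.001,0.001,0.03,0.7],[0.06,0,0,0.028,0],[0.06,0,0,0.012,0],[0.06,0,0,0.0085,0],[0.06,0,0,0,0],[0.06,0,0,0,0],[0.02,0,0,0,0],[0.02,0,0,0,0],[0.02,0,0,0,0],[0.02,0,0,0,0],[0.02,0,0,0,0],[0.02,0,0,0,0]]]' 70
python3 -m handwheel '[[[0.02,0,0,0,0],[0.02,0,0,0,0],[0.02,0,0,-0.015,0],[0.02,0,0,-0.03,0],[0.02,0,0,-0.035,0],[0.02,0,0,0,0]]]'
```

```text
time: 5.72
eef_pos: [0.4916, 0.1019, 0.0095]
tcp_rot: [0.999, -0.032, 0.001, 0.0]
contact_force: [-0.6, -1.4, 5.9]
opening: 0.311
finger_force: 69.9
time: 6.22
eef_pos: [0.4945, 0.1021, 0.0941]
tcp_rot: [0.999, -0.032, 0.006, -0.0]
contact_force: [2.6, 0.3, -2.8]
opening: 0.307
finger_force: 69.6
```

```bash
cat >> h.py <<'E'
def go(x,y,z,yaw=None):
    s=get_state(); m=R.from_quat(s['tcp_rot']).as_matrix(); a=np.arctan2(m[1,0],m[0,0])
    d=np.array([x,y,z])-s['eef_pos']; print('TCP',s['eef_pos'].round(4),'yaw',np.degrees(a).round(2),'t',s['time'],'shift',(m.T@d).round(4),'spin',None if yaw is None else round(np.degrees(a)-yaw,2))
E
python3 -m handwheel '[[[0.02,-0.0082,-0.034,0,0],[0.02,-0.0082,-0.034,0,0],[0.02,-0.0082,-0.034,0,0],[0.02,-0.0082,-0.034,0,0],[0.02,-0.0082,-0.034,0,0],[0.02,-0.0083,-0.0343,0,0],[0.02,0,0,0,-5.6],[0.02,0,0,0,-5.6],[0.02,0,0,0,-5.5],[0.02,0,0,0,0],[0.02,0,0,0,0],[0.02,0,0,0,0]]]'
python3 - <<'E'
from h import *
see('wrist','w3.png',['hammer_head_center','square_tray'])
see('top','t3.png',['hammer_head_center','square_tray'])
go(.4556,.309,.0155,13)
E
```

```text
time: 7.22
eef_pos: [0.4537, 0.3086, 0.087]
tcp_rot: [0.994, 0.112, -0.001, 0.0]
contact_force: [0.5, -0.3, -3.3]
opening: 0.311
finger_force: 70.2
hammer_head_center 0.61 ctr 419.7 301.6 mean [427.4 303. ] LxW 153.3 45.7 yaw 12.1 px 253.0 238.0
square_tray 0.63 ctr 462.1 279.1 mean [489.9 275.3] LxW 162.7 139.8 yaw 13.8 px 306.0 166.0
TCP [0.4542 0.3087 0.0876] yaw 12.91 t 7.3667 op 0.3102833261011762
hammer_head_center 0.74 ctr 458.6 325.2 mean [458.5 326. ] LxW 104.0 22.3 yaw 14.3 px 134.0 231.0
square_tray 0.78 ctr 461.5 273.9 mean [461.3 264.1] LxW 165.8 139.1 yaw 14.7 px 160.0 231.0
TCP [0.4543 0.3089 0.0879] yaw 12.95 t 7.5167 op 0.3108401570420549
TCP [0.4543 0.3089 0.0879] yaw 12.95 t 7.5167 shift [0.0013 0.0001 0.0724] spin -0.05
```

View pics/w3.png

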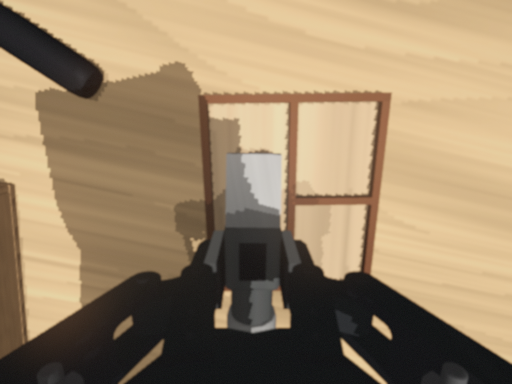

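The held hammer head is aligned over the long bay, whose wall and divider show at columns 208 and 290. Lower, open slightly, retreat.

```bash
python3 -m handwheel '[[[0.02,0.001,0,0.035,0],[0.02,0,0,0.025,0],[0.02,0,0,0.008,0],[0.02,0,0,0.0042,0],[0.02,0,0,0,0],[0.02,0,0,0,0],[0.048,0,0,0,0],[0.048,0,0,0,0],[0.048,0,0,0,0],[0.048,0,0,-0.015,0],[0.048,0,0,-0.035,0],[0.048,0,0,-0.035,0]]]'
python3 - <<'E'
from h import *
see('wrist','w4.png')
T=pose('top'); viewer.read_camera('top'); fit('top','oak_wedge_center',T)
go(.662,-.103,.23,-9.6)
E
```

```text
time: 8.52
eef_pos: [0.4543, 0.3088, 0.1007]
tcp_rot: [0.994, 0.113, -0.001, 0.0]
contact_force: [0.5, 0.9, -0.5]
opening: 0.561
finger_force: 0.0
TCP [0.4596 0.3114 0.11  ] yaw 13.01 t 8.5667 op 0.5610591061226305
oak_wedge_center 0.43 ctr 663.6 -104.3 mean [ 663.5 -104.6] LxW 46.8 23.1 yaw -11.4 px 302.0 154.0
TCP [0.4584 0.3107 0.1055] yaw 12.99 t 8.6667 shift [ 0.1066  0.4486 -0.1243] spin 22.59
```

View pics/w4.png

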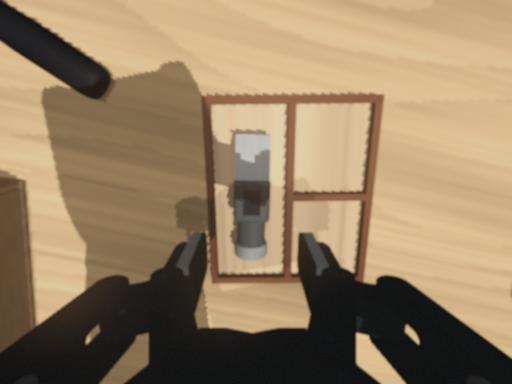

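Hammer head lies in the long bay, clear of the walls. Next the oak wedge.

```bash
python3 -m handwheel '[[[0.055,0.0089,0.0374,-0.0083,0],[0.055,0.0089,0.0374,-0.0083,0],[0.055,0.0089,0.0374,-0.0083,0],[0.055,0.0089,0.0374,-0.0083,0],[0.055,0.0089,0.0374,-0.0083,0],[0.055,0.0089,0.0374,-0.0083,0],[0.055,0.0089,0.0374,-0.0083,0],[0.055,0.0089,0.0374,-0.0083,0],[0.055,0.0089,0.0374,-0.0083,0],[0.055,0.0089,0.0374,-0.0083,0],[0.055,0.0089,0.0374,0,0],[0.055,0.0089,0.0374,0,0]]]' 40
python3 -m handwheel '[[[0.055,0,0,0,6],[0.055,0,0,0,6],[0.055,0,0,0,6],[0.055,0,0,0,6],[0.055,0,0,0,0],[0.055,0,0,0,0]]]'
python3 - <<'E'
from h import *
see('wrist','w5.png',['oak_wedge_center','ring_wedge_center','chisel_handle_center','narrow_tray'])
T=pose('wrist');r=viewer.pinpoint('wrist','oak_wedge_center')[0]; print(r['confidence'],ray('wrist',np.array(r['xy'])*[512,384],T,.012)[0].round(4))
E
```

```text
time: 9.67
eef_pos: [0.6608, -0.106, 0.1835]
tcp_rot: [0.994, 0.113, 0.0, -0.0]
contact_force: [0.2, -0.2, -0.6]
opening: 0.644
finger_force: 0.0
time: 10.17
eef_pos: [0.6598, -0.104, 0.1825]
tcp_rot: [0.996, -0.095, -0.001, -0.0]
contact_force: [0.3, -0.6, -0.9]
opening: 0.643
finger_force: 0.0
oak_wedge_center 0.7 ctr 664.3 -105.0 mean [ 665.1 -105. ] LxW 52.7 24.0 yaw -11.5 px 253.0 173.0
ring_wedge_center 0.65 ctr 657.5 -265.5 mean [ 657.3 -265.9] LxW 37.1 20.7 yaw 61.3 px 409.0 153.0
chisel_handle_center 0.91 ctr 511.5 -94.0 mean [509.4 -94. ] LxW 100.6 27.8 yaw 0.0 px 268.0 295.0
narrow_tray 0.69 ctr 467.0 -258.3 mean [ 518.  -259.2] LxW 234.7 76.3 yaw -2.6 px 401.0 262.0
TCP [ 0.6601 -0.104   0.1835] yaw -10.94 t 10.4167 op 0.64410036336074
0.66 [ 0.6683 -0.1006  0.012 ]
```

View pics/w5.png

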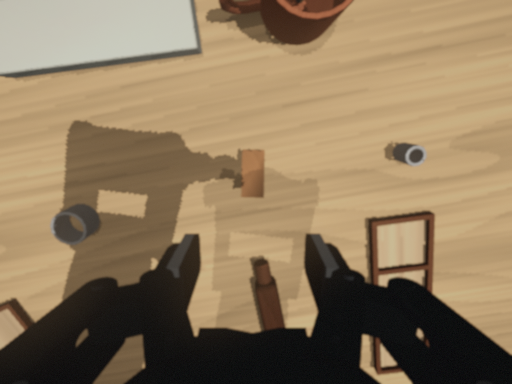

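Oak wedge centred ahead at (252,173), aligned. Ring wedge at (415,155). Descend and grip.

```bash
python3 -m handwheel '[[[0.055,0.004,0,0.035,0.3],[0.055,0,0,0.038,0],[0.055,0,0,0.038,0],[0.055,0,0,0.035,0],[0.055,0,0,0.018,0],[0.055,0,0,0.0095,0],[0.055,0,0,0,0],[0.055,0,0,0,0],[0.01,0,0,0,0],[0.01,0,0,0,0],[0.01,0,0,0,0],[0.01,0,0,0,0]]]' 40
python3 -m handwheel '[[[0.01,0,0,0,0],[0.01,0,0,0,0],[0.01,0,0,0,0],[0.01,0,0,-0.015,0],[0.01,0,0,-0.035,0],[0.01,0,0,-0.035,0],[0.01,0,0,0,0],[0.01,0,0,0,0]]]'
python3 - <<'E'
from h import *
see('wrist','w6.png',['oak_wedge_center'])
# tray pose from w4 view
E0=[.4596,.3114,.110]
p,f=cam('wrist'); T=np.eye(4); T[:3,:3]=R.from_quat([np.cos(np.radians(6.5)),np.sin(np.radians(6.5)),0,0]).as_matrix(); T[:3,3]=E0; T=T@np.array(p['hand_eye'])
P=ray('wrist',[[202,96],[383,95],[361,281],[214,282]],T,.012)[:,:2]*1000
print(P.round(1),P.mean(0)); d=P[0]+P[1]-P[2]-P[3]; print(np.degrees(np.arctan2(d[1],d[0])))
go(.5084,.2536,.12,13)
E
```

```text
time: 11.47
eef_pos: [0.6659, -0.1053, 0.0128]
tcp_rot: [0.995, -0.099, 0.002, 0.0]
contact_force: [0.1, 0.0, 5.9]
opening: 0.273
finger_force: 40.7
time: 12.13
eef_pos: [0.6662, -0.1055, 0.0997]
tcp_rot: [0.995, -0.098, 0.004, 0.001]
contact_force: [-0.5, -0.2, -1.0]
opening: 0.263
finger_force: 40.1
oak_wedge_center 0.72 ctr 617.7 -95.6 mean [619.3 -95.8] LxW 103.5 42.9 yaw -11.4 px 253.0 254.0
TCP [ 0.6634 -0.1046  0.0949] yaw -11.31 t 12.2333 op 0.26761181959531244
[[529.5 369. ]
 [562.2 230.1]
 [399.5 192.5]
 [367.1 328.2]] [464.57858559 279.97362638]
13.559156306295511
TCP [ 0.6634 -0.1046  0.0949] yaw -11.31 t 12.2333 shift [-0.2222 -0.3209 -0.0248] spin -24.31
```

View pics/w6.png

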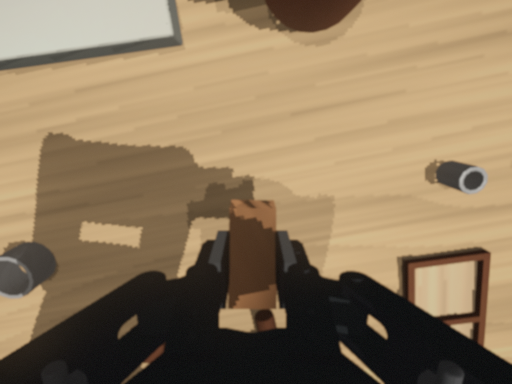

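```bash
python3 -m handwheel '[[[0.01,-0.0221,-0.0322,-0.01,0],[0.01,-0.0221,-0.0322,0,0],[0.01,-0.0221,-0.0322,0,0],[0.01,-0.0221,-0.0322,0,0],[0.01,-0.0221,-0.0322,0,0],[0.01,-0.0221,-0.0322,0,0],[0.01,-0.0221,-0.0322,0,0],[0.01,-0.0221,-0.0322,0,0],[0.01,-0.0221,-0.0322,0,0],[0.01,-0.0221,-0.0322,0,0],[0.01,0,0,0,-6.15],[0.01,0,0,0,-6.15]]]'
python3 -m handwheel '[[[0.01,0,0,0,-6.15],[0.01,0,0,0,-6.15],[0.01,0,0,0,0],[0.01,0,0,0,0],[0.01,0,0,0,0]]]'
python3 - <<'E'
from h import *
see('wrist','w7.png'); go(.5096,.2549,.0155,13.3)
E
```

```text
time: 13.23
eef_pos: [0.5075, 0.256, 0.1028]
tcp_rot: [1.0, 0.013, -0.002, 0.001]
contact_force: [0.2, -1.0, -1.2]
opening: 0.265
finger_force: 40.1
time: 13.65
eef_pos: [0.5097, 0.2539, 0.104]
tcp_rot: [0.993, 0.115, -0.001, 0.0]
contact_force: [1.1, -0.6, -0.4]
opening: 0.266
finger_force: 40.1
TCP [0.51   0.2539 0.1043] yaw 13.17 t 13.7 op 0.2659661612200478
TCP [0.51   0.2539 0.1043] yaw 13.17 t 13.7 shift [-0.     -0.001   0.0888] spin -0.13
```

View pics/w7.png

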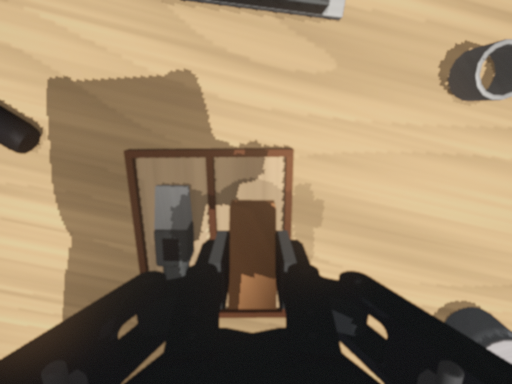

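Wedge aligned over the right far bay. Lower it and check the force.

```bash
python3 -m handwheel '[[[0.01,0,-0.001,0.035,0],[0.01,0,0,0.03,0],[0.01,0,0,0.015,0],[0.01,0,0,0.006,0],[0.01,0,0,0,0],[0.01,0,0,0,0],[0.01,0,0,0,0]]]'
python3 - <<'E'
from h import *
go(.5096,.2549,.0155,13.3)
E
```

```text
time: 14.28
eef_pos: [0.5107, 0.2553, 0.0195]
tcp_rot: [0.993, 0.115, 0.0, -0.0]
contact_force: [-0.1, 0.3, 0.1]
opening: 0.267
finger_force: 40.2
TCP [0.5107 0.2553 0.0195] yaw 13.24 t 14.2833 shift [-0.0012  0.0001  0.004 ] spin -0.06
```

```bash
python3 -m handwheel '[[[0.01,0,0,0.002,0],[0.01,0,0,0.0015,0],[0.01,0,0,0,0],[0.01,0,0,0,0]]]'
python3 -m handwheel '[[[0.036,0,0,0,0],[0.036,0,0,0,0],[0.036,0,0,0,0],[0.036,0,0,0,0],[0.036,0,0,-0.015,0],[0.036,0,0,-0.035,0],[0.036,0,0,-0.035,0],[0.036,0,0,-0.035,0],[0.036,0,0,-0.035,0],[0.036,0,0,0,0],[0.036,0,0,0,0]]]'
python3 - <<'E'
from h import *
see('wrist','w8.png',['oak_wedge_center'])
go(.657,-.266,.18)
E
```

```text
time: 14.62
eef_pos: [0.511, 0.2554, 0.0177]
tcp_rot: [0.993, 0.116, 0.0, 0.0]
contact_force: [-3.5, -1.5, 9.5]
opening: 0.272
finger_force: 41.4
time: 15.53
eef_pos: [0.512, 0.2557, 0.1737]
tcp_rot: [0.993, 0.116, 0.003, -0.001]
contact_force: [-0.2, 1.1, 0.0]
opening: 0.422
finger_force: 0.0
oak_wedge_center 0.95 ctr 508.8 255.6 mean [509.  255.7] LxW 53.3 24.9 yaw 13.3 px 252.0 184.0
TCP [0.5096 0.255  0.1695] yaw 13.29 t 15.6333 op 0.4214323749622443
TCP [0.5096 0.255  0.1695] yaw 13.29 t 15.6333 shift [ 0.0237  0.5409 -0.0105] spin None
```

View pics/w8.png

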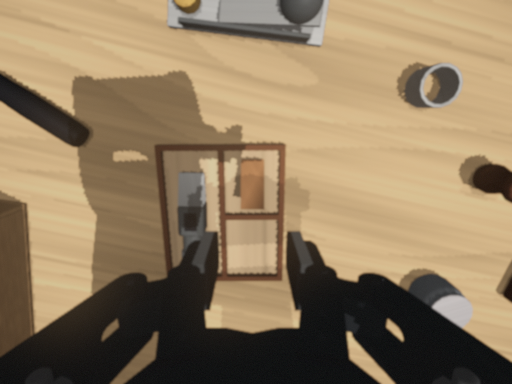

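Wedge sits in its bay at (252,184), clear of the walls. On to the ring wedge.

```bash
python3 -m handwheel '[[[0.06,0.0017,0.0386,0,0],[0.06,0.0017,0.0386,0,0],[0.06,0.0017,0.0386,0,0],[0.06,0.0017,0.0386,0,0],[0.06,0.0017,0.0386,0,0],[0.06,0.0017,0.0386,0,0],[0.06,0.0017,0.0386,0,0],[0.06,0.0017,0.0386,0,0],[0.06,0.0017,0.0386,0,0],[0.06,0.0017,0.0386,0,0],[0.06,0.0017,0.0386,0,0],[0.06,0.0017,0.0386,0,0]]]' 30
python3 -m handwheel '[[[0.06,0.0017,0.0386,0,0],[0.06,0.0017,0.0386,0,0],[0.06,0,0,0.03,0],[0.06,0,0,0.03,0],[0.06,0,0,0,0],[0.06,0,0,0,0],[0.06,0,0,0,0]]]'
python3 - <<'E'
from h import *
T,im=see('wrist','w9.png',['ring_wedge_center'])
r=viewer.pinpoint('wrist','ring_wedge_center')[0]; print(r['confidence'],ray('wrist',np.array(r['xy'])*[512,384],T,.015)[0].round(4))
go(.657,-.27,.01,13)
E
```

```text
time: 16.63
eef_pos: [0.6355, -0.1922, 0.1673]
tcp_rot: [0.993, 0.116, -0.002, -0.001]
contact_force: [1.1, 1.0, 0.4]
opening: 0.703
finger_force: 0.0
time: 17.22
eef_pos: [0.6575, -0.2647, 0.1101]
tcp_rot: [0.993, 0.116, -0.001, -0.0]
contact_force: [-0.0, 0.6, 0.3]
opening: 0.698
finger_force: 0.0
ring_wedge_center 0.62 ctr 657.2 -270.8 mean [ 657.3 -271.4] LxW 28.2 21.4 yaw 27.8 px 261.0 203.0
TCP [ 0.6588 -0.2653  0.1128] yaw 13.34 t 17.3167 op 0.7027627582913137
0.75 [ 0.655  -0.2722  0.015 ]
TCP [ 0.659  -0.2654  0.1132] yaw 13.33 t 17.3667 shift [-0.0033  0.0038  0.1032] spin 0.33
```

View pics/w9.png

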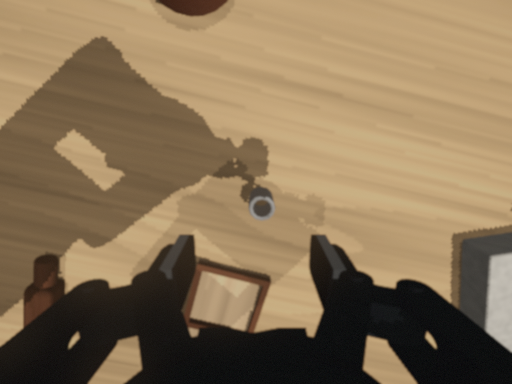

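Ring wedge at (262,206), about 6 mm off the finger line; correct, descend, grip.

```bash
python3 -m handwheel '[[[0.06,-0.0045,0.0063,0.03,0],[0.06,0,0,0.035,0],[0.06,0,0,0.025,0],[0.06,0,0,0.011,0],[0.06,0,0,0,0],[0.06,0,0,0,0],[0.01,0,0,0,0],[0.01,0,0,0,0],[0.01,0,0,0,0],[0.01,0,0,0,0],[0.01,0,0,0,0],[0.01,0,0,0,0]]]' 30
python3 -m handwheel '[[[0.01,0,0,0,0],[0.01,0,0,0,0],[0.01,0,0,-0.015,0],[0.01,0,0,-0.035,0],[0.01,0,0,-0.035,0],[0.01,0,0,-0.015,0],[0.01,0,0,0,0],[0.01,0,0,0,0]]]'
python3 - <<'E'
from h import *
see('wrist','w10.png')
go(.4336,.2369,.11,13.3)
E
```

```text
time: 18.37
eef_pos: [0.6562, -0.2732, 0.0122]
tcp_rot: [0.993, 0.116, 0.001, 0.001]
contact_force: [-0.8, 0.2, 5.9]
opening: 0.24
finger_force: 29.9
time: 19.03
eef_pos: [0.6552, -0.2727, 0.1109]
tcp_rot: [0.993, 0.116, 0.001, 0.001]
contact_force: [-0.7, -0.0, -0.6]
opening: 0.237
finger_force: 29.4
TCP [ 0.654  -0.272   0.1086] yaw 13.29 t 19.0833 op 0.236191191821452
TCP [ 0.654  -0.272   0.1086] yaw 13.29 t 19.0833 shift [-0.0975 -0.5459 -0.0007] spin -0.01
```

```bash
python3 -m handwheel '[[[0.01,-0.007,-0.039,-0.005,0],[0.01,-0.007,-0.039,0,0],[0.01,-0.007,-0.039,0,0],[0.01,-0.007,-0.039,0,0],[0.01,-0.007,-0.039,0,0],[0.01,-0.007,-0.039,0,0],[0.01,-0.007,-0.039,0,0],[0.01,-0.007,-0.039,0,0],[0.01,-0.007,-0.039,0,0],[0.01,-0.007,-0.039,0,0],[0.01,-0.007,-0.039,0,0],[0.01,-0.007,-0.039,0,0]]]'
python3 -m handwheel '[[[0.01,-0.007,-0.039,0,0],[0.01,-0.007,-0.039,0,0],[0.01,0,0,0,0],[0.01,0,0,0,0],[0.01,0,0,0,0]]]'
python3 - <<'E'
from h import *
see('wrist','w11.png'); see('top','t11.png')
go(.4336,.2369,.0155,13.3)
a=cv2.imread('pics/w11.png'); b=cv2.imread('pics/w10.png'); cv2.imwrite('pics/c11.png',np.hstack([a[100:384,100:400],b[100:384,150:400]]))
E
```

```text
time: 20.08
eef_pos: [0.4623, 0.165, 0.1119]
tcp_rot: [0.993, 0.116, -0.003, 0.0]
contact_force: [0.7, 0.2, -0.2]
opening: 0.24
finger_force: 29.5
time: 20.5
eef_pos: [0.4325, 0.2361, 0.1127]
tcp_rot: [0.993, 0.116, -0.002, 0.001]
contact_force: [-0.3, -0.2, -0.3]
opening: 0.235
finger_force: 29.6
TCP [0.4332 0.2356 0.1131] yaw 13.26 t 20.55 op 0.24186805584898655
TCP [0.4337 0.2353 0.1135] yaw 13.2 t 20.6 op 0.24039463708418454
TCP [0.4337 0.2353 0.1135] yaw 13.2 t 20.6 shift [ 0.0005 -0.0016  0.098 ] spin -0.1
```

View pics/c11.png

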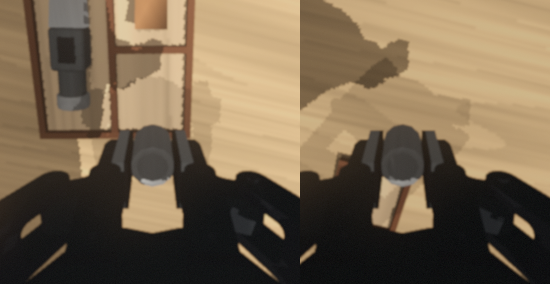

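Ring wedge upright in the pads, lined up with the near small bay (inner columns 116–187, ring at 152 in the crop). Lower.

```bash
python3 -m handwheel '[[[0.01,0,-0.001,0.035,0],[0.01,0,0,0.035,0],[0.01,0,0,0.018,0],[0.01,0,0,0.007,0],[0.01,0,0,0,0],[0.01,0,0,0,0],[0.01,0,0,0.0015,0],[0.01,0,0,0,0],[0.01,0,0,0,0]]]'
```

```text
time: 21.35
eef_pos: [0.4341, 0.2373, 0.0186]
tcp_rot: [0.993, 0.115, 0.0, -0.0]
contact_force: [0.2, -0.1, -0.4]
opening: 0.237
finger_force: 29.6
```

```bash
python3 -m handwheel '[[[0.01,0,0,0.0012,0],[0.01,0,0,0,0],[0.01,0,0,0,0]]]';  python3 -m handwheel '[[[0.01,0,0,0.001,0],[0.01,0,0,0,0],[0.01,0,0,0,0]]]'
```

```text
time: 21.6
eef_pos: [0.4338, 0.2375, 0.0171]
tcp_rot: [0.993, 0.116, 0.0, -0.0]
contact_force: [0.5, -0.2, -0.3]
opening: 0.238
finger_force: 29.7
time: 21.85
eef_pos: [0.4339, 0.2375, 0.0171]
tcp_rot: [0.993, 0.116, -0.0, 0.0]
contact_force: [-1.4, -0.8, 7.0]
opening: 0.238
finger_force: 30.4
```

```bash
python3 -m handwheel '[[[0.036,0,0,0,0],[0.036,0,0,0,0],[0.036,0,0,0,0],[0.036,0,0,0,0],[0.036,0,0,-0.015,0],[0.036,0,0,-0.035,0],[0.036,0,0,-0.035,0],[0.036,0,0,-0.035,0],[0.036,0,0,0,0],[0.036,0,0,0,0]]]'
python3 - <<'E'
from h import *
see('wrist','w12.png',['ring_wedge_center'])
E
python3 -m handwheel '[[[0.055,-0.0013,0.0373,0,0],[0.055,-0.0013,0.0373,0,0],[0.055,-0.0013,0.0373,0,0],[0.055,-0.0013,0.0373,0,0],[0.055,-0.0013,0.0373,0,0],[0.055,-0.0013,0.0373,0,0],[0.055,-0.0013,0.0373,0,0],[0.055,-0.0013,0.0373,0,0],[0.055,-0.0013,0.0373,0,0],[0.055,0,0,0,6.5],[0.055,0,0,0,6.6],[0.055,0,0,0,0]]]' 40
python3 -m handwheel '[[[0.055,0,0,0,0],[0.055,0,0,0,0]]]'
python3 - <<'E'
from h import *
T,im=see('wrist','w13.png',['chisel_handle_center','narrow_tray'])
r=viewer.pinpoint('wrist','chisel_handle_center')[0]; print(r['confidence'],ray('wrist',np.array(r['xy'])*[512,384],T,.0135)[0].round(4))
r=viewer.pinpoint('wrist','narrow_tray')[0]; print(r['confidence'],ray('wrist',np.array(r['xy'])*[512,384],T,0)[0].round(4))
b=cv2.imread('pics/w12.png'); cv2.imwrite('pics/c13.png',np.hstack([im,b[60:,130:400].repeat(1,0) if 0 else cv2.copyMakeBorder(b[60:,130:400],60,0,0,0,cv2.BORDER_CONSTANT)]))
E
```

```text
time: 22.68
eef_pos: [0.4354, 0.238, 0.1387]
tcp_rot: [0.993, 0.116, 0.003, -0.001]
contact_force: [-0.3, -0.6, -0.2]
opening: 0.422
finger_force: 0.0
ring_wedge_center 0.96 ctr 433.7 238.2 mean [433.6 238. ] LxW 26.3 20.9 yaw 13.3 px 253.0 194.0
TCP [0.4329 0.2372 0.135 ] yaw 13.29 t 22.7833 op 0.4214182706012177
time: 23.78
eef_pos: [0.498, -0.0924, 0.1334]
tcp_rot: [1.0, -0.0, -0.002, -0.001]
contact_force: [0.7, 0.7, -0.1]
opening: 0.644
finger_force: 0.0
time: 23.95
eef_pos: [0.4986, -0.0914, 0.1346]
tcp_rot: [1.0, 0.003, -0.001, -0.0]
contact_force: [0.3, 0.5, 0.5]
opening: 0.646
finger_force: 0.0
chisel_handle_center 0.79 ctr 494.3 -93.8 mean [494.4 -93.8] LxW 120.9 27.2 yaw 0.4 px 256.0 192.0
narrow_tray 0.7 ctr 479.5 -258.0 mean [ 495.  -259.1] LxW 199.2 78.5 yaw -2.5 px 430.0 189.0
TCP [ 0.4992 -0.0914  0.1355] yaw 0.31 t 24.1 op 0.6444647604659249
0.77 [ 0.4954 -0.0953  0.0135]
0.64 [ 0.4666 -0.2613  0.    ]
```

View pics/c13.png

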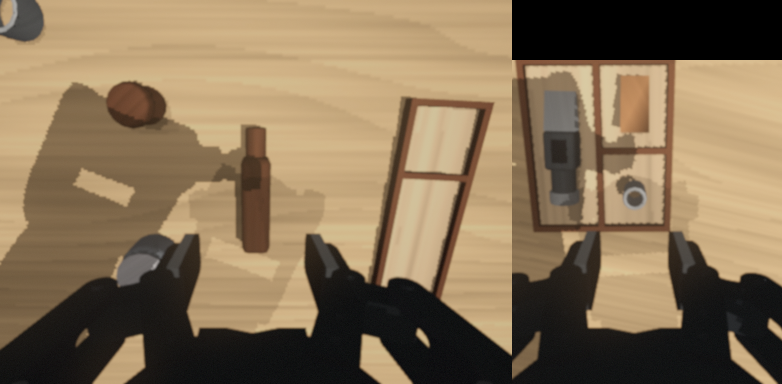

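Right crop: hammer kit complete. Left: chisel handle body at (256,205), nose up, aligned. Descend and grip it just behind mid-length.

```bash
python3 -m handwheel '[[[0.055,-0.01,0.0026,0.03,0],[0.055,0,0,0.038,0],[0.055,0,0,0.035,0],[0.055,0,0,0.015,0],[0.055,0,0,0.006,0],[0.055,0,0,0,0],[0.055,0,0,0,0],[0.01,0,0,0,0],[0.01,0,0,0,0],[0.01,0,0,0,0],[0.01,0,0,0,0],[0.01,0,0,0,0]]]' 45
python3 -m handwheel '[[[0.01,0,0,0,0],[0.01,0,0,0,0],[0.01,0,0,-0.015,0],[0.01,0,0,-0.035,0],[0.01,0,0,-0.035,0],[0.01,0,0,-0.015,0],[0.01,0,0,0,0],[0.01,0,0,0,0]]]'
python3 - <<'E'
from h import *
T,im=see('wrist','w14.png'); 
# tray from w13
b=cv2.imread('pics/w13.png')
go(.466,-.2605,.11,-2.5)
E
```

```text
time: 25.2
eef_pos: [0.4911, -0.0953, 0.0139]
tcp_rot: [1.0, 0.002, 0.002, 0.001]
contact_force: [0.0, -0.3, 6.2]
opening: 0.305
finger_force: 46.0
time: 25.87
eef_pos: [0.4898, -0.0947, 0.1127]
tcp_rot: [1.0, 0.002, 0.001, 0.0]
contact_force: [-0.7, 0.2, -1.4]
opening: 0.303
finger_force: 45.1
TCP [ 0.4887 -0.0943  0.1111] yaw 0.2 t 25.9167 op 0.3015940373010051
TCP [ 0.4887 -0.0943  0.1111] yaw 0.2 t 25.9167 shift [-0.0233  0.1661  0.0011] spin 2.7
```

```bash
python3 -m handwheel '[[[0.01,-0.0123,0.0328,0,0],[0.01,-0.0123,0.0328,0,0],[0.01,-0.0123,0.0328,0,0],[0.01,-0.0123,0.0328,0,0],[0.01,-0.0123,0.0328,0,0],[0.01,0,0,0,2.7],[0.01,0,0,0,0],[0.01,0,0,0,0],[0.01,0,0,0,0]]]'
python3 - <<'E'
from h import *
T,im=see('wrist','w15.png',['narrow_tray']); 
r=viewer.pinpoint('wrist','narrow_tray')[0]; print(r['confidence'],ray('wrist',np.array(r['xy'])*[512,384],T,0)[0].round(4))
go(.4278,-.2586,.0175,-2.5)
E
```

```text
time: 26.67
eef_pos: [0.4278, -0.2574, 0.1103]
tcp_rot: [1.0, -0.021, -0.001, -0.001]
contact_force: [-0.1, 1.0, -1.2]
opening: 0.302
finger_force: 45.1
narrow_tray 0.87 ctr 482.1 -261.2 mean [ 511.8 -263. ] LxW 185.9 73.6 yaw -2.5 px 256.0 89.0
TCP [ 0.4284 -0.2575  0.1111] yaw -2.38 t 26.7667 op 0.30341354832556977Traceback (most recent call last):
  File "<stdin>", line 3, in <module>
IndexError: list index out of range
```

View pics/w15.png

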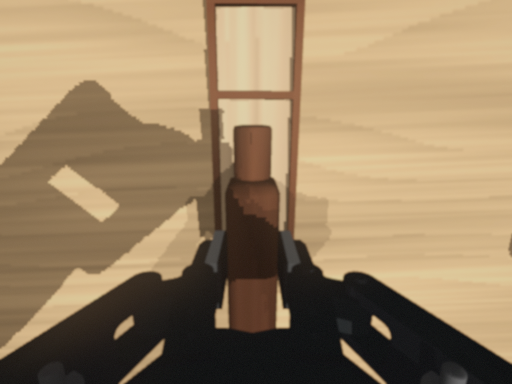

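Handle aligned over the long bay: inner columns 217–290, handle at 253, divider at row 95 matching the model. Lower it.

```bash
python3 -m handwheel '[[[0.01,0,0.001,0.035,0],[0.01,0,0,0.035,0],[0.01,0,0,0.015,0],[0.01,0,0,0.0055,0],[0.01,0,0,0,0],[0.01,0,0,0,0]]]'; python3 -m handwheel '[[[0.01,0,0,0.0015,0],[0.01,0,0,0,0],[0.01,0,0,0,0]]]'
```

```text
time: 27.32
eef_pos: [0.4292, -0.2597, 0.0219]
tcp_rot: [1.0, -0.021, 0.0, 0.0]
contact_force: [1.0, -0.4, -0.5]
opening: 0.303
finger_force: 45.1
time: 27.57
eef_pos: [0.4289, -0.26, 0.0205]
tcp_rot: [1.0, -0.022, 0.0, 0.0]
contact_force: [-0.0, 0.5, -1.6]
opening: 0.307
finger_force: 45.1
```

```bash
python3 -m handwheel '[[[0.01,0,0,0.0015,0],[0.01,0,0,0,0],[0.01,0,0,0,0]]]'; python3 -m handwheel '[[[0.01,0,0,0.001,0],[0.01,0,0,0,0],[0.01,0,0,0,0]]]'
```

```text
time: 27.82
eef_pos: [0.4289, -0.2602, 0.019]
tcp_rot: [1.0, -0.022, 0.001, 0.0]
contact_force: [0.7, -0.3, 1.5]
opening: 0.301
finger_force: 45.4
time: 28.07
eef_pos: [0.4289, -0.2602, 0.0189]
tcp_rot: [1.0, -0.022, 0.0, 0.0]
contact_force: [-3.7, 2.0, 9.0]
opening: 0.296
finger_force: 46.3
```

```bash
python3 -m handwheel '[[[0.042,0,0,0,0],[0.042,0,0,0,0],[0.042,0,0,0,0],[0.042,0,0,0,0],[0.042,0,0,-0.015,0],[0.042,0,0,-0.035,0],[0.042,0,0,-0.035,0],[0.042,0,0,-0.03,0],[0.06,0,0,0,0],[0.06,0,0,0,0]]]'
python3 - <<'E'
from h import *
see('wrist','w16.png',['chisel_handle_center'])
E
python3 -m handwheel '[[[0.0854,0.0178,-0.0339,0,0],[0.0854,0.0178,-0.0339,0,0],[0.0854,0.0178,-0.0339,0,0],[0.0854,0.0178,-0.0339,0,0],[0.0854,0.0178,-0.0339,0,0],[0.0854,0.0178,-0.0339,0,0],[0.0854,0.0178,-0.0339,0,0],[0.0854,0.0178,-0.0339,0,0],[0.0854,0.0178,-0.0339,0,0],[0.0854,0.0178,-0.0339,0,0],[0.0854,0.0178,-0.0339,0,0],[0.0854,0,0,0,0]]]' 35
python3 -m handwheel '[[[0.0854,0,0,0,0],[0.0854,0,0,0,0]]]'
python3 - <<'E'
from h import *
T,im=see('wrist','w17.png',['ferrule_center'])
r=viewer.pinpoint('wrist','ferrule_center')[0]; print(r['confidence'],ray('wrist',np.array(r['xy'])*[512,384],T,.015)[0].round(4))
b=cv2.imread('pics/w16.png'); cv2.imwrite('pics/c17.png',np.hstack([im,b[:,130:400]]))
E
```

```text
time: 28.9
eef_pos: [0.4295, -0.2609, 0.1347]
tcp_rot: [1.0, -0.022, 0.002, 0.002]
contact_force: [-1.1, -0.1, -0.8]
opening: 0.704
finger_force: 0.0
chisel_handle_center 0.73 ctr 431.1 -261.1 mean [ 431.2 -260. ] LxW 122.6 29.5 yaw -3.4 px 252.0 187.0
TCP [ 0.4278 -0.2592  0.1313] yaw -2.51 t 29.0 op 0.6998964625222371
time: 30.0
eef_pos: [0.6411, 0.1095, 0.1295]
tcp_rot: [1.0, -0.02, -0.001, -0.001]
contact_force: [-0.6, -1.3, 0.4]
opening: 1.0
finger_force: 0.0
time: 30.17
eef_pos: [0.6389, 0.1041, 0.1298]
tcp_rot: [1.0, -0.022, -0.002, 0.0]
contact_force: [0.2, 0.1, -0.0]
opening: 1.002
finger_force: 0.0
ferrule_center 0.86 ctr 647.1 106.4 mean [645.8 105.6] LxW 43.2 38.5 yaw 14.1 px 251.0 186.0
TCP [0.6392 0.1031 0.1309] yaw -2.58 t 30.2667 op 1.000825834866892
0.86 [0.6421 0.1055 0.015 ]
```

View pics/c17.png

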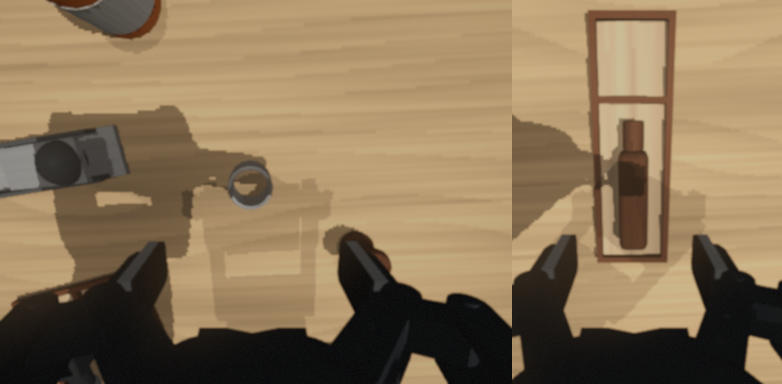

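Right: handle in its bay. Left: ferrule centred at (250,185). Descend and grip.

```bash
python3 -m handwheel '[[[0.0854,0.004,-0.0015,0.03,0],[0.0854,0,0,0.038,0],[0.0854,0,0,0.033,0],[0.0854,0,0,0.014,0],[0.0854,0,0,0.005,0],[0.07,0,0,0,0],[0.06,0,0,0,0],[0.02,0,0,0,0],[0.02,0,0,0,0],[0.02,0,0,0,0],[0.02,0,0,0,0],[0.02,0,0,0,0]]]' 35
python3 -m handwheel '[[[0.02,0,0,0,0],[0.02,0,0,0,0],[0.02,0,0,-0.015,0],[0.02,0,0,-0.035,0],[0.02,0,0,-0.035,0],[0.02,0,0,-0.015,0],[0.02,0,0,0,0],[0.02,0,0,0,0]]]'
python3 - <<'E'
from h import *
T,im=see('wrist','w18.png'); 
go(.5442,-.2637,.115,-2.5)
E
```

```text
time: 31.32
eef_pos: [0.6465, 0.1055, 0.0154]
tcp_rot: [1.0, -0.022, 0.002, -0.0]
contact_force: [-0.5, -0.4, 6.4]
opening: 0.444
finger_force: 35.9
time: 31.98
eef_pos: [0.6448, 0.1055, 0.1135]
tcp_rot: [1.0, -0.022, 0.001, -0.0]
contact_force: [-0.0, 0.3, -0.7]
opening: 0.443
finger_force: 35.4
TCP [0.6435 0.1055 0.1113] yaw -2.51 t 32.0333 op 0.44555466207636296
TCP [0.6435 0.1055 0.1113] yaw -2.51 t 32.0333 shift [-0.083   0.3732 -0.0035] spin -0.01
```

```bash
python3 -m handwheel '[[[0.02,-0.0083,0.0373,-0.004,0],[0.02,-0.0083,0.0373,0,0],[0.02,-0.0083,0.0373,0,0],[0.02,-0.0083,0.0373,0,0],[0.02,-0.0083,0.0373,0,0],[0.02,-0.0083,0.0373,0,0],[0.02,-0.0083,0.0373,0,0],[0.02,-0.0083,0.0373,0,0],[0.02,-0.0083,0.0373,0,0],[0.02,-0.0083,0.0373,0,0],[0.02,0,0,0,0],[0.02,0,0,0,0]]]'
python3 -m handwheel '[[[0.02,0,0,0,0],[0.02,0,0,0,0]]]'
python3 - <<'E'
from h import *
T,im=see('wrist','w19.png'); go(.5442,-.2637,.0215,-2.5)
E
```

```text
time: 33.03
eef_pos: [0.543, -0.2645, 0.1134]
tcp_rot: [1.0, -0.024, -0.002, -0.002]
contact_force: [0.4, -0.0, -1.4]
opening: 0.443
finger_force: 35.5
time: 33.2
eef_pos: [0.5446, -0.2618, 0.1146]
tcp_rot: [1.0, -0.021, -0.001, -0.001]
contact_force: [-0.0, 0.4, -0.3]
opening: 0.444
finger_force: 35.5
TCP [ 0.545  -0.2617  0.1151] yaw -2.4 t 33.25 op 0.4441006687863817
TCP [ 0.545  -0.2617  0.1151] yaw -2.4 t 33.25 shift [-0.0005  0.0022  0.0936] spin 0.1
```

View pics/w19.png

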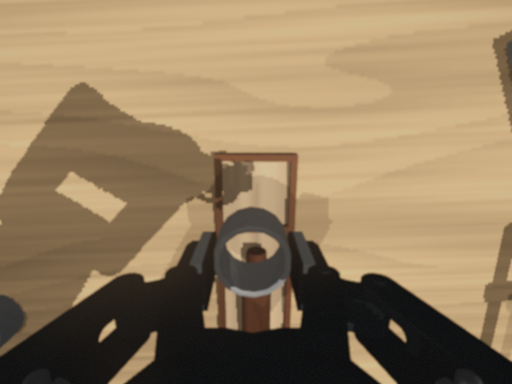

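Ferrule over the small bay, bay centre about 2 mm to the right (256 vs 252). Correct and lower.

```bash
python3 -m handwheel '[[[0.02,0,0.0018,0.035,0],[0.02,0,0,0.033,0],[0.02,0,0,0.016,0],[0.02,0,0,0.006,0],[0.02,0,0,0,0],[0.02,0,0,0,0],[0.02,0,0,0.0015,0],[0.02,0,0,0,0],[0.02,0,0,0,0]]]'; python3 -m handwheel '[[[0.02,0,0,0.0015,0],[0.02,0,0,0,0],[0.02,0,0,0,0]]]'
```

```text
time: 34.0
eef_pos: [0.5461, -0.2659, 0.0265]
tcp_rot: [1.0, -0.022, 0.001, 0.001]
contact_force: [-0.3, -0.6, -0.3]
opening: 0.443
finger_force: 35.5
time: 34.25
eef_pos: [0.5451, -0.2654, 0.0236]
tcp_rot: [1.0, -0.022, 0.0, 0.0]
contact_force: [-0.5, -0.5, -0.7]
opening: 0.449
finger_force: 35.5
```

```bash
python3 -m handwheel '[[[0.02,0,0,0.002,0],[0.02,0,0,0,0],[0.02,0,0,0,0]]]'; python3 -m handwheel '[[[0.02,0,0,0.001,0],[0.02,0,0,0,0],[0.02,0,0,0,0]]]'
```

```text
time: 34.5
eef_pos: [0.5449, -0.2653, 0.0211]
tcp_rot: [1.0, -0.022, -0.0, -0.0]
contact_force: [-0.7, -0.5, -0.5]
opening: 0.447
finger_force: 35.5
time: 34.75
eef_pos: [0.5452, -0.2654, 0.0205]
tcp_rot: [1.0, -0.022, 0.0, 0.0]
contact_force: [-0.1, -0.5, 0.3]
opening: 0.442
finger_force: 35.6
```

```bash
python3 -m handwheel '[[[0.02,0,0,0.001,0],[0.02,0,0,0,0],[0.02,0,0,0,0]]]'
python3 -m handwheel '[[[0.055,0,0,0,0],[0.055,0,0,0,0],[0.055,0,0,0,0],[0.055,0,0,0,0],[0.055,0,0,-0.015,0],[0.055,0,0,-0.035,0],[0.055,0,0,-0.035,0],[0.055,0,0,-0.035,0],[0.055,0,0,-0.03,0],[0.055,0,0,0,0],[0.055,0,0,0,0]]]'
python3 - <<'E'
from h import *
T,im=see('wrist','w20.png',['ferrule_center','chisel_handle_center']); _,t=see('top','t20.png',[n for n in H])
cv2.imwrite('pics/c20.png',np.hstack([cv2.resize(t[130:290,110:400],(435,240)),im[:240,130:400]]))
T=pose('top')
for n,z in dict(stub_handle_center=.0275,wax_tin=0,block_plane=0).items():
    for r in viewer.pinpoint('top',n)[:1]: print(n,ray('top',np.array(r['xy'])*[512,384],T,z)[0].round(3))
E
```

```text
time: 35.0
eef_pos: [0.5451, -0.2655, 0.0204]
tcp_rot: [1.0, -0.022, -0.0, -0.0]
contact_force: [-3.2, 1.0, 5.8]
opening: 0.443
finger_force: 36.1
time: 35.92
eef_pos: [0.5464, -0.2662, 0.1723]
tcp_rot: [1.0, -0.022, 0.002, 0.002]
contact_force: [-1.0, -0.2, -0.2]
opening: 0.644
finger_force: 0.0
ferrule_center 0.93 ctr 545.3 -265.1 mean [ 544.6 -265. ] LxW 41.9 35.9 yaw -2.6 px 251.0 185.0
chisel_handle_center 0.59 ctr 430.7 -259.8 mean [ 430.8 -259.7] LxW 128.9 29.4 yaw -1.9 px 251.0 277.0
TCP [ 0.5441 -0.2646  0.1673] yaw -2.51 t 36.0667 op 0.6454808555333557
hammer_head_center 0.6 ctr 457.1 308.1 mean [460.  308.5] LxW 99.7 33.0 yaw 8.8 px 141.0 231.0
oak_wedge_center 0.71 ctr 510.3 254.4 mean [509.9 254.5] LxW 46.3 29.8 yaw 8.5 px 163.0 212.0
ferrule_center 0.57 ctr 541.0 -246.2 mean [ 540.5 -246.7] LxW 25.9 7.8 yaw -1.1 px 358.0 201.0
square_tray 0.68 ctr 460.7 276.6 mean [458.  272.6] LxW 164.3 141.4 yaw 13.3 px 156.0 232.0
narrow_tray 0.79 ctr 514.3 -250.1 mean [ 518.2 -242.4] LxW 136.1 49.9 yaw -0.9 px 355.0 211.0
TCP [ 0.545  -0.2653  0.1689] yaw -2.51 t 36.4667 op 0.6447349881240773
stub_handle_center [ 0.581 -0.003  0.028]
wax_tin [0.427 0.012 0.   ]
block_plane [0.671 0.294 0.   ]
```

View pics/c20.png

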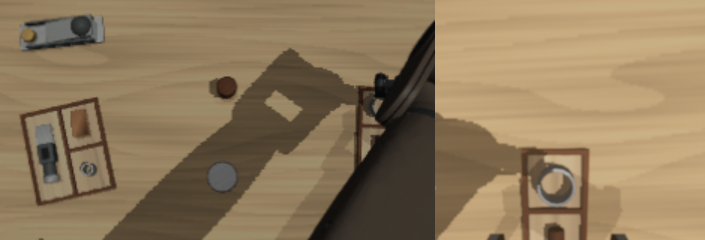

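Both kits are in their bays and the bystanders haven't moved: ferrule at (555,187) in its bay, hammer kit complete on the left. Handing in.

```bash
python3 -c "from plant import sign_off; print(sign_off())"
```

```text
the job is handed in; nothing more can be done
None
```

Both kits are in their trays, packed hammer kit first, and the job is handed in at about 36 s on the robot's clock; the last pictures show every part in its bay, with the stubby handle, wax tin and block plane where they were.

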